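# Shut and lock the lamp case

### The job

The lamp case on the bench stands open: push its leaning lid over just past upright and let it fall shut by its own weight. Then, with a fingertip in the recessed slot of the sloping front panel, slide the little flush switch fully to the left (as you face that panel) to lock the case. Leave everything else on the bench where it is.

Things in the scene. Friction and masses are not known exactly. Their poses are not given: they have to be found in the camera images.
- case: grey enamel lamp case bolted down, its panel to the robot's right or far right. Origin on the bench; x points from front panel to hinge side, y to the left as you face the panel, z up. In its frame, mm: open-topped lamp bay x -45 to 55, y -90 to 90, rim z 120; plain front panel 180 wide sloping at 40 deg to the bench, from x -120, z 42 up to x -45, z 105, outward normal (-0.643, 0, 0.766)
- panel_slot (a point): point on the front panel's surface at case x -75, y 0, z 80 mm, axes as the case. The switch slot is a pocket 10 deep, y -41 to 38, 14 either side of this point up and down the slope. The shut lid overhangs it, free edge at case x -85, underside 40 above this point: then only fingers about square to the panel (tool tilted some 40 deg) get in
- lid (a joint): lid angle, rad: 0 = shut and level, 1.571 = upright, 2.0 = leaning back on its stop, away from the panel, where it starts. About 250 g, little hinge friction: let go past upright it falls shut within about 1 s
- lid_hinge (a point): middle of the lid's hinge line, at case x 55, y 0, z 120 mm; the line runs along the case's y; axes as the case
- lid_edge (a point): middle of the lid's free edge, on its outer face (on top when shut; looks away from the panel when open). Lid: plate 140 mm from hinge line to free edge, 186 wide, 6 thick (above the hinge line when shut), with a steel rib 6 mm proud of the outer face along the free edge
- switch (a joint): position of the slide switch, m: 0 = unlocked (right-hand end as you face the panel), 0.024 = locked, at its stop (left, case +y). Starts between 0 and 0.006. Moves along the case's y against 1.5 N of friction and stays where left
- switch_top (a point): centre of the nub's top face, flush with the panel, at case x -75, y 8, z 80 mm when the joint reads 0. Nub: steel, 10 mm along its travel, 18 across, 9 high. Axes: x up the slope, y towards locked, z out of the panel. On its right (-y) the slot is empty for 44 mm or more, where a fingertip can dip in and push; at locked 1 mm is left to the slot's end
- rack: sloping (stepped) dark wooden rack, bolted down: 150 x 90 mm, 100 mm high, holding three bulbs; origin at the centre of its underside. Bystander
- bulb1: halogen bulb, amber glass on a steel cap, 36 mm diameter, 78 mm high, standing loose on step 1 of the rack (top of bulb up to 155 mm above the bench); origin at the centre of its underside. Bystander
- bulb2: halogen bulb, amber glass on a steel cap, 36 mm diameter, 78 mm high, standing loose on step 2 of the rack (top of bulb up to 155 mm above the bench); origin at the centre of its underside. Bystander
- bulb3: halogen bulb, amber glass on a steel cap, 36 mm diameter, 78 mm high, standing loose on step 3 of the rack (top of bulb up to 155 mm above the bench); origin at the centre of its underside. Bystander
- bracket: grey enamel lamp bracket, loose: 100 x 120 mm foot, 140 mm high, inverted-L arm with a white socket under it; origin at the centre of its underside. Bystander
- post: squat brass terminal post, loose: 44 mm diameter, 36 mm high, standing beside the lamp case; origin at the centre of its underside. Bystander
- puller: steel lamp puller lying on the bench, loose: 185 mm long along its x, two-pronged head at +x 34 mm wide, rubber handle, 24 mm high; origin on the bench under its middle. Bystander
- tin: can, loose: 60 mm diameter, 90 mm high; origin at the centre of its underside. Bystander

How it is judged:
On the way, in this order (a step that is already met when the one before it is completed fails the run):
1. the lid has fallen fully shut, with the switch not yet slid across (value of joint lid below 0.05 rad and value of joint switch below 0.012 m), for 0.2 s.
2. the switch is slid fully left, lid still shut (value of joint switch above 0.021 m and value of joint lid below 0.05 rad), for 0.2 s.
At the end, for the whole second after the job is handed in: The lid is shut (within 0.05 rad), the switch is at the left, locked end (within 3 mm of its stop), and no bystander has moved more than 25 mm (all of step 2 and distance of each of bulb1, bulb2, bulb3, bracket, post, puller, tin from where it was at the start of the episode below 0.025 m); the robot touches nothing.
It fails at once if the switch slid across while the lid was still open (value of joint switch above 0.014 m and value of joint lid above 0.3 rad).
It fails at once if the robot pushed or carried the lid down instead of letting it fall (value of joint lid between 0.15 and 1 rad and contact force between any of the fingers, the arm and case above 1 N).
It fails at once if a bystander on the bench was moved (more than 25 mm) (distance of any of bulb1, bulb2, bulb3, bracket, post, puller, tin from where it was at the start of the episode above 0.025 m).
It also fails if it takes over 42 s, if anything falls off the work surface, if the arm or the gripper's body presses on something with over 40 N, if the wrist force passes 120 N, or if a joint passes its speed limit or range.

### The arm

A 7-joint arm with a two-finger parallel gripper is mounted at the origin on the work surface. World frame = base frame: x ahead of the robot, y to its left, z up, the work surface at z = 0. Lengths are in m, angles in rad, forces in N, time in s.
With the tool pointing down it reaches from about 0.425 to 0.925 m from the base axis. Payload 6.8 kg.
Tool frame: the origin (TCP) lies where the fingers leave the gripper's body, on its centre line; the fingertips stand 73 mm ahead of it and the grasp point (between the pads) lies 54 mm ahead of it; z points along the fingers, y is the line along which they close (so a half turn about z gives the same grasp; the last joint's range is limited). The gripper opens to 85 mm and grips with 20 to 120 N. Pads are 22 mm wide; open, the fingers measure 114 mm over their backs; the gripper's body (76 mm by 85 mm) begins 54 mm behind the grasp point. The pads swing forward as they close: fully open they stand 13 mm farther back than shut.
Start: joints at [-1.427, 0.477, 0.022, 1.555, -0.011, 1.109, -0.083], TCP at [0.168, 0.654, 0.304] pointing down, gripper open.
Joint ranges: [-2.96, 2.96], [-0.34, 2.1], [-1.41, 1.46], [0.24, 2.44], [-1.37, 4.51], [0.17, 1.92], [-2.96, 2.96]. Speed limits (rad/s): [2.39, 2.39, 3.14, 3.14, 3.14, 3.14, 3.14].

### API

Orientations are given as a rotation vector (axis times angle).
In Python, from bench import r gives the robot as it stands.
- The arm moves only by the shell command python3 drive.py 'ROWS' [OPENING] [FORCE]. ROWS is a JSON list of rows, 1 to 5 of them, each of 6 numbers: dx, dy, dz in shares of 0.6 m (1.0 is 0.6 m), then a rotation vector rx, ry, rz in parts of the range, where 1.0 means 4 rad; each row is the pose to reach, as a shift and turn from the pose commanded when the command began, along the tool's axes at that moment; what a row does not reach only later rows make up. A row lasts 1/10 s, in which the tool goes at most 0.05 m and 0.15 rad, less where a joint would pass 70% of its speed; a pose out of reach is approached as far as the arm can. OPENING is the finger opening in m, set as the command begins (- or left out keeps the last). The fingers move at their own pace and stop on an object; FORCE is the grip in N (left out, the last holds). Time passes only in rows, so rows that do not move let the fingers close. It prints the time, the measured TCP pose, the force, the opening and the grip force at its end. Input that does not fit is refused with a message, and nothing moves.
- r.get_obs(): the state, without advancing time (a new reading comes with each control period).
- r.grab_frame(name): name is "scene" or "top" or "wrist"; returns (picture, depth): 384x512x3 uint8, blue, green, red; 384x512 float32, m along the optical axis (not along the pixel's ray), 0 where there is no reading.
- r.camera_info(name): a dict with "camera_matrix" (3x3 intrinsics, pixels), "R" (3x3) and "t" (3): a world point X has camera coordinates R X + t. Camera axes: x right, y down, z forward; pixel columns grow to the right and rows downward; lengths in m; the calibration is good to about 2 mm. The wrist camera is an equidistant fisheye: a pixel r from the principal point sees the ray r / f radians off the axis. A picture is of the moment at which its call begins: read the wrist's pose just before it. camera_info takes no time and is no camera call; for the wrist camera it gives the pose at the moment of the call.
- r.hand_in(): hands the job in; it is judged then, once.
The state is a dict: "clock": time; "joints": joint angles; "qvel": joint speeds; "tau": joint torques, N m; "tcp_pos": TCP position; "orientation": TCP orientation; "contact_force": force on the tool from outside, world axes, zero at the start; "moment": the same for the moment, N m; "grip_width": finger opening in m; "gripper_force": force on a finger pad.
Only numpy, scipy, OpenCV 4.12 (cv2) and the standard library are available. Lean on these libraries where they do the work, as an engineer would, in place of code of your own. Each camera call takes 0.05 s, during which the arm holds its last target. There are 200 camera calls.

## Working session

There is one attempt and no reset: what is moved stays moved. The work goes in short steps, Python scripts to look and compute and a shell command to move; the robot and the scene stay as the last step left them, time stands still between calls to the robot, and variables do not carry over. Pictures are saved under pics/ and viewed, at most 14 in all, crops included, and the job is handed in when it is done.

```bash
ls; mkdir -p pics
python3 - <<'E'
from bench import r
import cv2,numpy as np
for n in("scene","top"):
    im,d=r.grab_frame(n);cv2.imwrite(f"pics/{n}0.png",im);np.save(f"pics/{n}0.npy",d)
    c=r.camera_info(n);print(n,c["camera_matrix"].tolist(),c["R"].round(4).tolist(),c["t"].round(4).tolist())
print(r.get_obs())
E
```

```text
bench.py
drive.py
pics
scene [[396.02059973072545, 0.0, 253.44315420017875], [0.0, 396.02059973072545, 187.77962183140542], [0.0, 0.0, 1.0]] [[-0.3832, 0.9236, -0.0084], [0.7282, 0.2965, -0.618], [-0.5683, -0.243, -0.7861]] [0.2049, -0.3205, 1.4514]
top [[486.4360818094213, 0.0, 251.45241460955046], [0.0, 486.4360818094213, 192.03112722918146], [0.0, 0.0, 1.0]] [[0.0127, -0.9999, -0.0087], [-0.9902, -0.0114, -0.139], [0.1389, 0.0104, -0.9903]] [0.0052, 0.5505, 1.3768]
{'clock': 0.1, 'joints': array([-1.42712212,  0.4777349 ,  0.02234435,  1.55636646, -0.01149773,
        1.10931273, -0.0830972 ]), 'qvel': array([-0.00103936, -0.00155921, -0.00011024, -0.00286838,  0.00235745,
       -0.00030836, -0.00158833]), 'tau': array([ 3.82597646e-03, -5.97761428e+01,  1.61330111e+00, -2.81955385e+01,
        1.27793927e-02,  4.99945381e-03, -2.26811704e-05]), 'tcp_pos': array([0.16805659, 0.65330564, 0.30300531]), 'orientation': array([-3.94396722e-01, -3.11665007e+00,  2.65618806e-03]), 'contact_force': array([ 0.88629333, -0.37841879, -0.55084835]), 'moment': array([ 0.01073307,  0.04652223, -0.04308658]), 'gripper_force': 0.0, 'grip_width': 0.08554476054246309}
```

View pics/scene0.png

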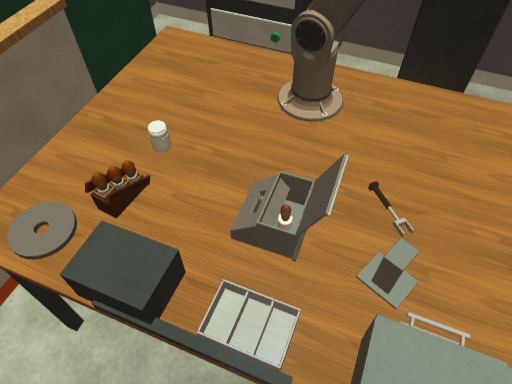

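View pics/top0.png

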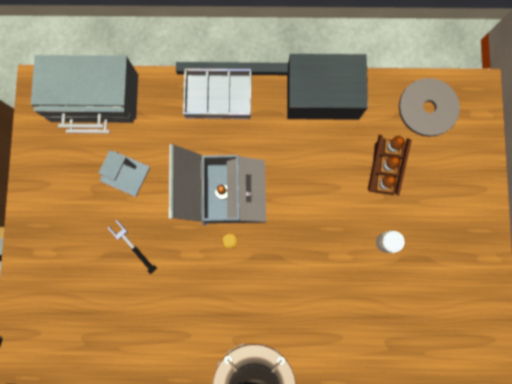

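The top view shows the case at about (218,188), with its panel facing image-right (world -y). The lid leans left, at about (185,183), and the slot is near (248,188). The post is at (230,241), and the bracket and puller are to the left. Next I'll zoom in on the case.

Run:
```python
import cv2,numpy as np
a=cv2.imread("pics/top0.png")[135:255,160:275];b=cv2.imread("pics/scene0.png")[145:265,225:355]
f=lambda i:cv2.resize(i,None,fx=min(5,399/i.shape[1]*1),fy=min(5,399/i.shape[1]),interpolation=cv2.INTER_CUBIC)
A,B=f(a),f(b);h=max(len(A),len(B))
p=lambda i:np.pad(i,((0,h-len(i)),(0,0),(0,0)))
print(399/115,399/130)
cv2.imwrite("pics/z.png",np.hstack([p(A),p(B)]))
```

```text
3.4695652173913043 3.0692307692307694
```

View pics/z.png

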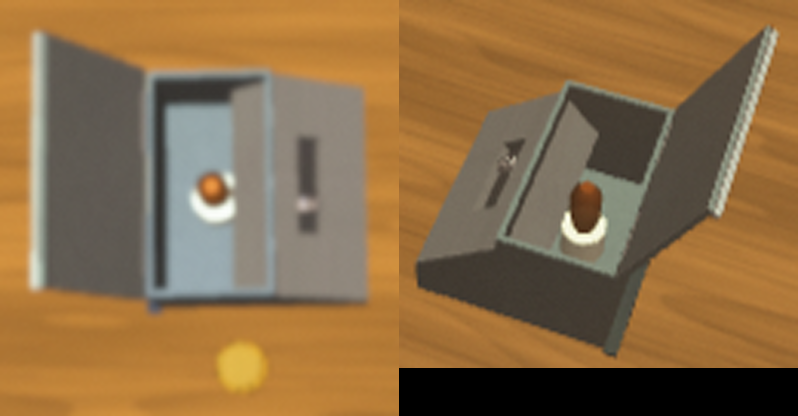

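```bash
cat > h.py <<'E'
import numpy as np
from bench import r
def cloud(n,d):
    c=r.camera_info(n);K,R,t=c["camera_matrix"],c["R"],c["t"]
    v,u=np.indices(d.shape)
    P=np.stack([(u-K[0,2])/K[0,0]*d,(v-K[1,2])/K[1,1]*d,d],-1)
    return (P-t)@R
E
python3 - <<'E'
import numpy as np
from h import *
np.set_printoptions(precision=4,suppress=True)
d=np.load("pics/top0.npy");P=cloud("top",d)
for v,u in[(300,100),(188,190),(188,262),(188,236),(158,232),(158,250),(215,232),(219,250),(150,172),(215,172)]:print(u,v,P[v,u])
# panel plane
Q=P[165:212,246:262].reshape(-1,3);Q=Q[(Q[:,2]>.045)&(Q[:,2]<.1)]
for k in range(3):
    m=Q.mean(0);n=np.linalg.svd(Q-m)[2][2];n*=np.sign(n[2]);e=(Q-m)@n;Q=Q[abs(e)<2*e.std()+1e-4]
print(m,n,e.std(),len(Q))
E
```

```text
100 300 [0.2342 0.4472 0.004 ]
190 188 [0.5402 0.1724 0.1743]
262 188 [ 0.561  -0.0185  0.0494]
236 188 [0.5527 0.0545 0.0998]
232 158 [0.6369 0.0669 0.1039]
250 158 [0.6434 0.0169 0.0757]
232 215 [0.4785 0.065  0.0842]
250 219 [0.4683 0.0146 0.0799]
172 150 [0.6254 0.2105 0.247 ]
172 215 [0.4616 0.2044 0.2491]
[0.5581 0.0048 0.068 ] [ 0.0196 -0.5777  0.816 ] 0.003346613262890498 658
```

The zoom shows the panel and rim corners and the slot clearly, with the nub at left-zoom (305,204). I'll fit the case pose from these corners in both views.

```bash
cat > fit.py <<'E'
import numpy as np
from scipy.optimize import least_squares
from h import *
np.set_printoptions(precision=4,suppress=True)
T=[((365,90),(-120,-90,42)),((367,301),(-120,90,42)),((148,71),(55,-90,120)),((271,71),(-45,-90,120)),((272,296),(-45,90,120)),((150,301),(55,90,120)),((307.5,136),(-75,-41,80)),((307.5,234),(-75,38,80))]
S=[((417,262),(-120,-90,42)),((490,110),(-120,90,42)),((570,82),(-45,90,120)),((670,108),(55,90,120)),((500,240),(-45,-90,120)),((615,275),(55,-90,120))]
obs=[("top",160+a/3.4696,135+b/3.4696,X) for (a,b),X in T]+[("scene",225+(a-399)/3.0692,145+b/3.0692,X) for (a,b),X in S]
C={n:r.camera_info(n) for n in("top","scene")}
def Rz(a):return np.array([[np.cos(a),-np.sin(a),0],[np.sin(a),np.cos(a),0],[0,0,1]])
def res(p):
    o=[]
    for n,u,v,X in obs:
        W=Rz(p[2])@(np.array(X)/1e3)+[p[0],p[1],0];c=C[n];q=c["camera_matrix"]@(c["R"]@W+c["t"])
        o+=[q[0]/q[2]-u,q[1]/q[2]-v]
    return np.array(o)
s=least_squares(res,[.55,.1,1.57],loss="soft_l1");print(s.x,res(s.x).reshape(-1,2).round(1).tolist())
E
python3 fit.py
python3 - <<'E'
from h import *;import cv2
a=cv2.imread("pics/top0.png").astype(int)
E
```

```text
[0.5488 0.0935 1.6051] [[-1.3, -0.2], [-0.3, 0.4], [-1.5, 1.0], [-0.8, 0.2], [0.0, 0.2], [-1.6, -0.4], [0.0, 1.1], [0.6, 0.5], [-1.1, 0.4], [-1.3, 0.8], [-1.9, -0.7], [0.9, 0.6], [-2.0, -0.3], [-0.7, 0.3]]
```

The rows are not in the units I measure in: shifts go in shares of 0.6 m and turns go in shares of 4 rad. I convert before sending: -0.153 m / 0.6 = -0.255, -0.05 m / 0.6 = -0.0833.

```bash
python3 drive.py '[[-0.0667,-0.0417,0.0083,0,0,0],[-0.1333,-0.0833,0.0083,0,0,0],[-0.2,-0.1167,0.0083,0,0,0],[-0.255,-0.1483,0.0083,0,0,0]]' 0
python3 drive.py '[[-0.0667,-0.0417,0.0083,0,0,0],[-0.1333,-0.0833,0.0083,0,0,0],[-0.2,-0.1167,0.0083,0,0,0],[-0.255,-0.1483,0.0083,0,0,0]]'
python3 drive.py '[[-0.0667,-0.0417,0.0083,0,0,0],[-0.1333,-0.0833,0.0083,0,0,0],[-0.2,-0.1167,0.0083,0,0,0],[-0.2533,-0.15,0.0083,0,0,0],[-0.2533,-0.15,0.0083,0,0,0]]'
python3 - <<'E'
from h import *;import cv2
im,d=r.grab_frame("scene");cv2.imwrite("pics/s1.png",im[60:300,140:420].repeat(2,0).repeat(2,1));print(r.get_obs())
E
```

```text
clock: 0.5
tcp_pos: [0.2962, 0.5272, 0.2985]
orientation: [0.397, 3.116, -0.002]
contact_force: [0.2, -0.2, -0.0]
grip_width: 0.0279
gripper_force: 0.0
clock: 0.9
tcp_pos: [0.4219, 0.4028, 0.2937]
orientation: [0.397, 3.116, -0.001]
contact_force: [0.0, 0.5, 0.4]
grip_width: -0.0
gripper_force: 0.0
clock: 1.4
tcp_pos: [0.549, 0.2736, 0.2887]
orientation: [0.409, 3.112, -0.005]
contact_force: [-0.8, 0.5, 0.3]
grip_width: 0.0001
gripper_force: 0.0
{'clock': 1.45, 'joints': array([-0.7134571 ,  0.39179157,  0.18684549,  1.73706078, -0.08152074,
        1.02101867,  0.81519676]), 'qvel': array([-0.04801487, -0.0072491 , -0.06216409,  0.0118104 , -0.016824  ,
        0.00258866, -0.01749122]), 'tau': array([ 2.28109337e+00, -5.19631648e+01,  4.87488806e+00, -2.69768965e+01,
        2.75237225e-01, -3.62524018e-02,  2.16340986e-01]), 'tcp_pos': array([0.54678242, 0.27672119, 0.28851217]), 'orientation': array([ 4.03821057e-01,  3.11509146e+00, -2.47245502e-03]), 'contact_force': array([-0.25750462,  1.01300454, -0.11019641]), 'moment': array([-0.0044951 , -0.00853114, -0.00665479]), 'gripper_force': 0.0, 'grip_width': 0.0001534578442569404}
```

View pics/s1.png

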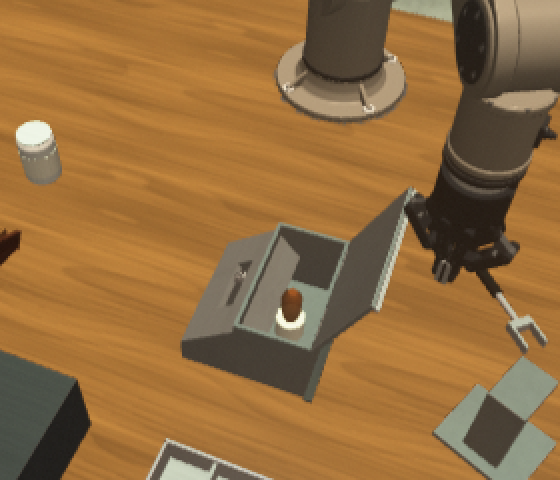

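The fingers are closed just behind the lid, at crop (445,270), with about 30 mm clearance. Now I'll push towards world -y.

Converted, -0.096 m / 0.6 = -0.16, -0.082 m / 0.6 = -0.1367.

```bash
python3 drive.py '[[-0.01,-0.0417,0,0,0,0],[-0.02,-0.0817,0,0,0,0],[-0.0283,-0.1133,0,0,0,0],[-0.035,-0.1367,0,0,0,0],[-0.0417,-0.16,0,0,0,0]]'
python3 drive.py '[[-0.005,-0.02,0,0,0,0],[-0.01,-0.04,0,0,0,0],[-0.01,-0.04,0,0,0,0]]'
python3 drive.py '[[0.0133,0.05,0,0,0,0],[0.0267,0.1,0,0,0,0],[0.0267,0.1,0,0,0,0],[0.0267,0.1,0,0,0,0],[0.0267,0.1,0,0,0,0]]'
python3 - <<'E'
from h import *;import cv2
im,d=r.grab_frame("scene");cv2.imwrite("pics/s2.png",im[60:300,140:420].repeat(2,0).repeat(2,1))
E
```

```text
clock: 1.95
tcp_pos: [0.5445, 0.1848, 0.2924]
orientation: [0.388, 3.117, 0.01]
contact_force: [-12.6, 5.8, 33.7]
grip_width: 0.0003
gripper_force: 17.2
clock: 2.25
tcp_pos: [0.5454, 0.1563, 0.2936]
orientation: [0.394, 3.114, 0.005]
contact_force: [-12.0, -2.4, 33.0]
grip_width: -0.0002
gripper_force: 17.4
clock: 2.75
tcp_pos: [0.5441, 0.2183, 0.2886]
orientation: [-0.394, -3.116, 0.001]
contact_force: [-0.6, 0.1, 1.3]
grip_width: -0.0
gripper_force: 0.3
```

View pics/s2.png

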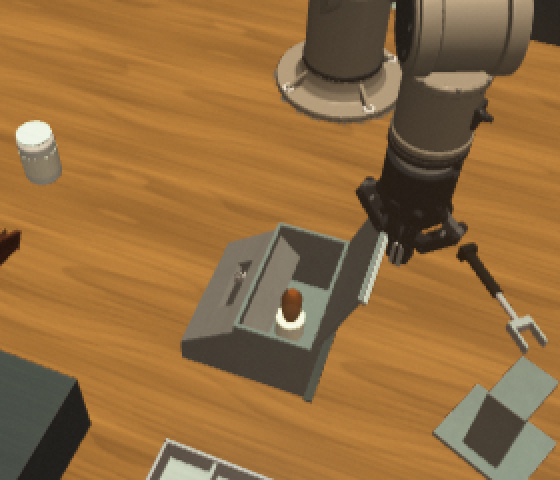

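The lid is only about upright. A gripper knuckle hooked its top edge near (375,225), which explains the 33 N upwards. I'll lift, back off, and turn the tool so the knuckles lie along the lid edge.

Converted, -0.08 m / 0.6 = -0.1333, -0.05 m / 0.6 = -0.0833.

```bash
python3 drive.py '[[0,0,-0.0333,0,0,0],[0,0,-0.0833,0,0,0],[0,0,-0.1333,0,0,0],[0.0083,0.0333,-0.1333,0,0,0],[0.02,0.08,-0.1333,0,0,0]]'
python3 drive.py '[[0.0067,0.0267,0,0,0,0.035],[0.0133,0.05,0,0,0,0.07],[0.0133,0.05,0,0,0,0.105],[0.0133,0.05,0,0,0,0.14],[0.0133,0.05,0,0,0,0.1625]]'
python3 drive.py '[[0,0,0,0,0,0.035],[0,0,0,0,0,0.07],[0,0,0,0,0,0.105],[0,0,0,0,0,0.14],[0,0,0,0,0,0.1588]]'
python3 - <<'E'
from h import *;import cv2
from scipy.spatial.transform import Rotation as Q
im,d=r.grab_frame("scene");cv2.imwrite("pics/s3.png",im[60:300,140:420].repeat(2,0).repeat(2,1))
o=r.get_obs();print(o["tcp_pos"],Q.from_rotvec(o["orientation"]).as_matrix().round(3).tolist(),o["joints"].round(2))
E
```

```text
clock: 3.3
tcp_pos: [0.5461, 0.2651, 0.3703]
orientation: [0.403, 3.113, 0.0]
contact_force: [1.0, 0.5, -0.8]
grip_width: 0.0
gripper_force: 0.0
clock: 3.8
tcp_pos: [0.5448, 0.2976, 0.3685]
orientation: [-1.379, -2.823, 0.002]
contact_force: [-0.0, -0.3, 1.2]
grip_width: -0.0
gripper_force: 0.0
clock: 4.3
tcp_pos: [0.5448, 0.2975, 0.3686]
orientation: [2.191, 2.251, -0.001]
contact_force: [0.1, -0.3, 0.4]
grip_width: -0.0005
gripper_force: 0.0
[0.54477165 0.29751348 0.36858552] [[-0.025, 1.0, -0.0], [1.0, 0.025, -0.001], [-0.001, -0.0, -1.0]] [-0.92  0.35  0.42  1.64 -0.15  1.19 -0.44]
```

View pics/s3.png

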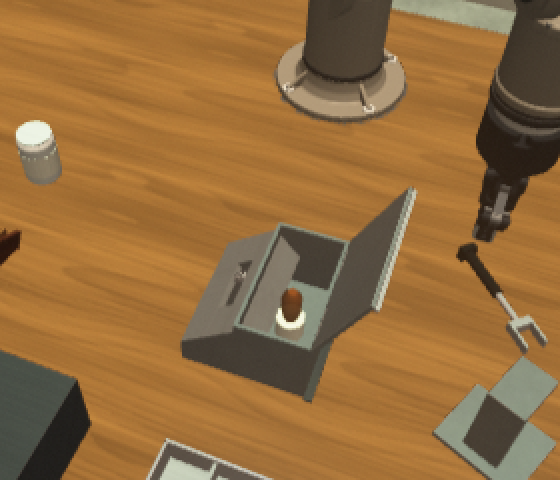

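The lid is back on its stop and the gripper is now slim in the push direction. I'll lower and push again.

Converted, 0.069 m / 0.6 = 0.115, -0.065 m / 0.6 = -0.1083.

```bash
python3 drive.py '[[0,0,0.0667,0,0,0],[0,0,0.115,0,0,0],[-0.0333,0,0.115,0,0,0],[-0.0667,0,0.115,0,0,0],[-0.1083,0,0.115,0,0,0]]'
python3 drive.py '[[-0.0333,0,0,0,0,0],[-0.0667,0,0,0,0,0],[-0.1,0,0,0,0,0],[-0.125,0,0,0,0,0]]'
python3 drive.py '[[-0.02,0,0,0,0,0],[-0.02,0,0,0,0,0]]'
python3 drive.py '[[0.05,0,0,0,0,0],[0.1,0,-0.05,0,0,0],[0.1,0,-0.1,0,0,0],[0.1,0,-0.1,0,0,0],[0.1,0,-0.1,0,0,0]]'
python3 - <<'E'
from h import *;import cv2
im,d=r.grab_frame("scene");cv2.imwrite("pics/s4.png",im[60:300,140:420].repeat(2,0).repeat(2,1))
E
```

```text
clock: 4.85
tcp_pos: [0.5478, 0.2314, 0.3015]
orientation: [2.183, 2.257, 0.003]
contact_force: [0.5, -0.0, 0.7]
grip_width: -0.0002
gripper_force: 0.0
clock: 5.25
tcp_pos: [0.55, 0.1557, 0.3014]
orientation: [2.186, 2.255, 0.003]
contact_force: [0.5, 0.1, -0.4]
grip_width: -0.0
gripper_force: 0.1
clock: 5.45
tcp_pos: [0.5501, 0.1443, 0.3005]
orientation: [2.187, 2.255, 0.001]
contact_force: [-0.0, 0.2, -0.9]
grip_width: -0.0001
gripper_force: 0.0
clock: 5.95
tcp_pos: [0.5478, 0.2076, 0.3603]
orientation: [2.182, 2.26, 0.002]
contact_force: [0.1, -1.1, -1.4]
grip_width: -0.0003
gripper_force: 0.0
```

View pics/s4.png

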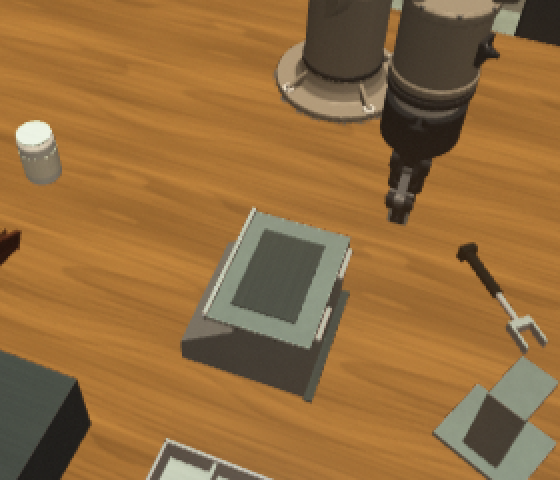

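The lid is shut and level. Next I'll work out the hover pose, square to the panel.

```bash
sed -i 's|160+a/3.4696,135+b/3.4696|160+(a+.5)/3.4696-.5,135+(b+.5)/3.4696-.5|;s|225+(a-399)/3.0692,145+b/3.0692|225+(a-398.5)/3.0692-.5,145+(b+.5)/3.0692-.5|' fit.py
cat > go.py <<'E'
# usage: go.py caseY dist [ox oy yaw]: shift & turn in tool axes to have the tip at slot(caseY), dist mm off the panel
import sys
from fit import *
from scipy.spatial.transform import Rotation as Q
def goal(y,d,p,up=0):
    n=np.array([-.643,0,.766]);Rc=Rz(p[2]);s=np.array([.766,0,.643])
    T=Rc@(np.array([-75,y,80])/1e3+n*(d+73)/1e3+s*up/1e3)+[p[0],p[1],0]
    z=-n;yt=np.array([0,-1,0.]);R=Rc@np.stack([np.cross(yt,z),yt,z],1)
    return T,R
def rel(T,R):
    o=r.get_obs();R0=Q.from_rotvec(o["orientation"]).as_matrix()
    return R0.T@(T-o["tcp_pos"]),Q.from_matrix(R0.T@R).as_rotvec()
if __name__=="__main__":
    a=[float(v) for v in sys.argv[1:]]
    T,R=goal(a[0],a[1],s.x,*a[2:]);print(T,*rel(T,R))
E
python3 go.py -20 45
```

```text
[0.5492 0.0937 1.6041] [[-1.0, 0.0], [-0.1, 0.6], [-1.1, 1.2], [-0.5, 0.4], [0.3, 0.4], [-1.3, -0.3], [0.3, 1.4], [0.9, 0.8], [-0.8, 0.8], [-0.9, 1.2], [-1.5, -0.2], [1.3, 1.1], [-1.6, 0.2], [-0.4, 0.8]]
[ 0.5743 -0.0564  0.1704] [-0.2642  0.0178  0.1891] [-0.001   0.6984  0.0011]
```

Converted, -0.25 m / 0.6 = -0.4167, -0.2 m / 0.6 = -0.3333, 0.698 rad / 4 = 0.1745.

```bash
python3 drive.py '[[-0.0833,0.0083,0,0,0.035,0],[-0.1667,0.0167,0,0,0.07,0],[-0.25,0.03,0,0,0.105,0],[-0.3333,0.03,0,0,0.14,0],[-0.4167,0.03,0,0,0.1745,0]]'
python3 go.py -20 45 | tail -1
```

```text
clock: 6.5
tcp_pos: [0.5739, -0.0435, 0.3598]
orientation: [-1.779, -1.84, -0.656]
contact_force: [0.3, 0.7, -0.8]
grip_width: -0.0004
gripper_force: 0.0
[ 0.5743 -0.0564  0.1704] [-0.1325 -0.0005  0.136 ] [ 0.0021 -0.0061  0.0011]
```

Converted, 0.136 m / 0.6 = 0.2267, -0.1325 m / 0.6 = -0.2208, -0.006 rad / 4 = -0.0015.

```bash
python3 drive.py '[[-0.0667,0,0.0417,0,0,0],[-0.1333,0,0.1,0,0,0],[-0.1917,0,0.1583,0,0,0],[-0.2208,0,0.2167,0,-0.0015,0],[-0.2208,0,0.2267,0,-0.0015,0]]'
python3 go.py -20 45 | tail -1
python3 - <<'E'
from h import *;import cv2
c=r.camera_info("wrist");print(c)
im,d=r.grab_frame("wrist");cv2.imwrite("pics/w0.png",im);np.save("pics/w0.npy",d)
im,d=r.grab_frame("top");cv2.imwrite("pics/t5.png",im)
im,d=r.grab_frame("scene");cv2.imwrite("pics/s5.png",im)
E
```

```text
clock: 7.0
tcp_pos: [0.5713, -0.0541, 0.1649]
orientation: [-1.785, -1.839, -0.634]
contact_force: [-0.5, -0.1, -0.5]
grip_width: -0.0
gripper_force: 0.0
[ 0.5743 -0.0564  0.1704] [ 0.0017  0.0028 -0.0058] [-0.0087  0.004  -0.0064]
{'camera_matrix': array([[297.31863964,   0.        , 251.65590209],
       [  0.        , 297.31863964, 189.81490467],
       [  0.        ,   0.        ,   1.        ]]), 'R': array([[ 0.99938494,  0.03342415, -0.01060955],
       [ 0.02660721, -0.91981333, -0.39145307],
       [-0.02284279,  0.39093001, -0.92013691]]), 't': array([-0.56866562,  0.0485734 ,  0.27451797])}
```

View pics/w0.png

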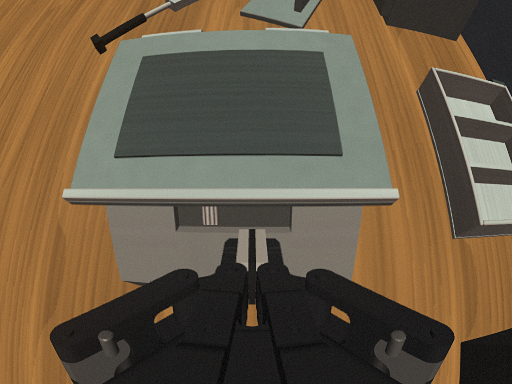

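The wrist view shows the shut lid and the slot's lower edge at v≈230, from u 176 to 292. The nub is at u≈202–218, and the closed fingertips are at u≈240–266. I'll cast rays onto the panel plane to refine the position.

```bash
python3 - <<'E'
from fit import *
import cv2
im=cv2.imread("pics/w0.png");g=cv2.cvtColor(im,cv2.COLOR_BGR2GRAY).astype(int)
for u in(190,225,280):print(u,g[222:238,u])
for v in(212,222):print(v,g[v,170:182],g[v,196:224],g[v,286:298])
d=np.load("pics/w0.npy")
c=r.camera_info("wrist");K,R,t=c["camera_matrix"],c["R"],c["t"];f=K[0,0]
def ray(u,v):
    q=np.array([u-K[0,2],v-K[1,2]]);rr=np.hypot(*q);a=rr/f
    w=np.r_[q/rr*np.sin(a),np.cos(a)];return w
p=s.x;Rc=Rz(p[2]);n=Rc@[-.643,0,.766];P0=Rc@[-.075,0,.08]+[p[0],p[1],0];C=-R.T@t
def case(u,v):
    w=R.T@ray(u,v);X=C+w*((P0-C)@n)/(w@n);return Rc.T@(X-[p[0],p[1],0])*1e3
for k in[(176,230),(292,230),(202,225),(218,225),(110,230),(360,230),(118,262)]:print(k,case(*k))
# depth on panel: offset off the fitted plane
for u,v in[(140,235),(160,250),(200,240),(320,240),(345,250),(140,260)]:
    w=ray(u,v);X=C+R.T@(w/w[2]*d[v,u]);print(u,v,d[v,u],"off plane mm",(X-P0)@n*1e3)
o=r.get_obs();print(o["tcp_pos"])
E
python3 go.py -20 45|tail -1
```

```text
[0.5492 0.0937 1.6041] [[-1.0, 0.0], [-0.1, 0.6], [-1.1, 1.2], [-0.5, 0.4], [0.3, 0.4], [-1.3, -0.3], [0.3, 1.4], [0.9, 0.8], [-0.8, 0.8], [-0.9, 1.2], [-1.5, -0.2], [1.3, 1.1], [-1.6, 0.2], [-0.4, 0.8]]
190 [ 63  65  61  65  92  99 104 103  98 102 107 116 113 116 117 120]
225 [ 60  60  65  63  69 105 103 102 106 103 105 117 119 114 111 114]
280 [ 67  64  62  62  74 101 102 106 107 102 107 117 115 115 115 115]
212 [113 118 115 110  52  42  46  40  62  66  67  65] [ 66  63  68  64  65  60  99 154 103  88 147 169 131  71 124 164 149  93
  97 149 128  73  63  65  64  68  62  66] [ 65  71  65  64  49  52 107 119 117 117 114 117]
222 [116 117 115 121 112  52  43  42  45  65  64  69] [ 68  64  67  61  70  61  70 117 156  73 107 165 153 109  83 137 160 132
  69 127 159 100  55  61  67  68  65  63] [ 63  62  70  63  44  74 123 114 110 118 114 117]
(176, 230) [-85.3597  31.8929  71.3038]
(292, 230) [-84.9387 -50.255   71.6572]
(202, 225) [-82.0948  12.6702  74.0445]
(218, 225) [-81.9847   1.3778  74.1369]
(110, 230) [-86.8368  85.2743  70.0639]
(360, 230) [ -85.8711 -101.12     70.8745]
(118, 262) [-108.2649   83.8513   52.0766]
140 235 0.19987549 off plane mm 6.771548768270494
160 250 0.20329982 off plane mm 6.718124315284036
200 240 0.20076077 off plane mm 6.632097515386891
320 240 0.20117535 off plane mm 6.334973768526403
345 250 0.20266743 off plane mm 7.297013259769579
140 260 0.20663099 off plane mm 6.2118518244637935
[ 0.5749 -0.0553  0.1714]
[ 0.5743 -0.0564  0.1704] [-0.0015 -0.0007  0.0001] [-0.0005  0.0059  0.0008]
```

```bash
cat > look.py <<'E'
from fit import *
import cv2,sys
c=r.camera_info("wrist");K,R,t=c["camera_matrix"],c["R"],c["t"];f=K[0,0]
im,d=r.grab_frame("wrist");g=cv2.cvtColor(im,cv2.COLOR_BGR2GRAY).astype(int)
print(np.abs(r.camera_info("wrist")["t"]-t).max()*1e3)
cv2.imwrite(f"pics/w{r.get_obs()['clock']:.2f}.png",im)
def ray(u,v):
    q=np.array([u-K[0,2],v-K[1,2]]);rr=np.hypot(*q);a=rr/f
    return np.r_[q/rr*np.sin(a),np.cos(a)]
p=s.x;Rc=Rz(p[2]);n=Rc@[-.643,0,.766];P0=Rc@[-.075,0,.08]+[p[0],p[1],0];C=-R.T@t
def case(u,v,h=0):
    w=R.T@ray(u,v);X=C+w*((P0+n*h-C)@n)/(w@n);return Rc.T@(X-[p[0],p[1],0])*1e3
E
python3 - <<'E'
from look import *
for u in(190,225,285):print(u,g[215:240,u])
for v in(212,220):print(v,g[v,165:185],g[v,192:226],g[v,282:302])
h=[]
for u,v in[(140,240),(160,245),(200,245),(320,245),(340,245)]:
    w=ray(u,v);X=C+R.T@(w/w[2]*d[v,u]);h.append((X-P0)@n)
print("plane off",h);h=np.median(h)
for k in[(174.5,215),(292,215),(190,231.5),(280,231.5),(110,230),(360,230)]:print(k,case(*k),case(*k,h))
E
python3 go.py -20 45|tail -1
```

```text
[0.5492 0.0937 1.6041] [[-1.0, 0.0], [-0.1, 0.6], [-1.1, 1.2], [-0.5, 0.4], [0.3, 0.4], [-1.3, -0.3], [0.3, 1.4], [0.9, 0.8], [-0.8, 0.8], [-0.9, 1.2], [-1.5, -0.2], [1.3, 1.1], [-1.6, 0.2], [-0.4, 0.8]]
0.9486007830118437
190 [ 62  66  65  63  67  65  58  66  65  65  65  75  98 106 105  98 102 110
 112 114 112 111 117 116 112]
225 [ 70  61  66  66  65  69  65  65  66  65  60  66  82 107 109 103 101 106
 111 117 113 118 114 113 120]
285 [118 116 117 120 115 118 120 120 113 118 112 117 115 117 115 120 115 115
 118 117 116 117 120 120 114]
212 [115 116 116 125  99  52  42  45  53  65  68  66  66  65  66  64  73  66
  69  68] [ 66  63  63  67  67  97 164  81  90 169 157 112  74 136 167 134  63 123
 163 102  54  62  61  64  65  64  62  63  64  66  62  63  64  67] [ 54  43 116 116 121 117 121 117 119 115 117 120 120 118 118 114 117 119
 114 120]
220 [114 118 117 116 120  95  42  42  48  55  65  65  66  64  68  67  65  63
  61  64] [ 66  62  68  65  63  57 161 127  64 128 169 152  70 106 166 146  90  99
 152 115  57  63  63  61  66  60  65  64  66  60  67  61  66  69] [ 49  54 124 118 118 116 118 117 115 116 114 116 118 119 117 117 113 116
 118 117]
plane off [np.float64(-0.00047611321441402496), np.float64(0.0008650011099436174), np.float64(-0.00010087745558637166), np.float64(6.66572030368958e-05), np.float64(0.0010875314386229046)]
(174.5, 215) [-76.5218  31.9064  78.7225] [-76.544   31.8874  78.791 ]
(292, 215) [-76.2388 -49.685   78.9601] [-76.2611 -49.6752  79.0285]
(190, 231.5) [-86.0755  21.6719  70.7029] [-86.0943  21.6565  70.7742]
(280, 231.5) [-85.7577 -41.8262  70.9697] [-85.7766 -41.8191  71.0408]
(110, 230) [-86.8368  85.2743  70.0639] [-86.8553  85.2364  70.1354]
(360, 230) [ -85.8711 -101.12     70.8745] [ -85.89   -101.092    70.9457]
[ 0.5743 -0.0564  0.1704] [-0.0017 -0.0013  0.0011] [0.0014 0.0067 0.002 ]
```

The slot comes out at y −44 to 35 in the fitted frame, about −3 mm off, while the up-slope position agrees to 0.3 mm. The nub's right face is at y≈6, so y=−20 is a good place to enter. I'll approach to about 4 mm off the panel.

Converted, 0.042 m / 0.6 = 0.07, 0.03 m / 0.6 = 0.05, 0.006 rad / 4 = 0.0015.

```bash
python3 drive.py '[[-0.0025,-0.0017,0.025,0,0.0015,0],[-0.0025,-0.0017,0.05,0,0.0015,0],[-0.0025,-0.0017,0.07,0,0.0015,0],[-0.0025,-0.0017,0.07,0,0.0015,0],[-0.0025,-0.0017,0.07,0,0.0015,0]]'
python3 go.py -20 4|tail -1
python3 - <<'E'
from look import *
cv2.imwrite("pics/w2.png",cv2.resize(im[150:330,150:350],None,fx=3,fy=3))
E
python3 go.py -20 4|tail -1
```

```text
clock: 7.7
tcp_pos: [0.5726, -0.0294, 0.137]
orientation: [-1.781, -1.844, -0.648]
contact_force: [0.3, 0.5, 0.3]
grip_width: 0.0001
gripper_force: 0.0
[ 0.5734 -0.03    0.139 ] [ 0.0007  0.0007 -0.0019] [-0.0014  0.      0.0007]
[0.5492 0.0937 1.6041] [[-1.0, 0.0], [-0.1, 0.6], [-1.1, 1.2], [-0.5, 0.4], [0.3, 0.4], [-1.3, -0.3], [0.3, 1.4], [0.9, 0.8], [-0.8, 0.8], [-0.9, 1.2], [-1.5, -0.2], [1.3, 1.1], [-1.6, 0.2], [-0.4, 0.8]]
0.3464912198073433
[ 0.5734 -0.03    0.139 ] [ 0.001   0.0005 -0.0013] [-0.0003  0.0006  0.0007]
```

View pics/w2.png

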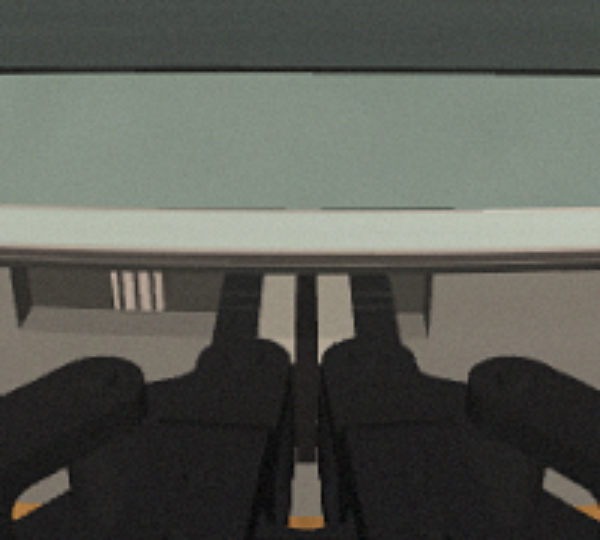

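The closed fingers (crop u 215–400) sit between the nub's right edge (163) and the slot's right end (430). Now I'll dip in.

Converted, 0.008 m / 0.6 = 0.0133, 0.001 m / 0.6 = 0.0017.

```bash
python3 drive.py '[[0.0017,0.0008,0.0033,0,0,0],[0.0017,0.0008,0.0083,0,0,0],[0.0017,0.0008,0.0133,0,0,0],[0.0017,0.0008,0.0133,0,0,0],[0.0017,0.0008,0.0133,0,0,0]]'
python3 go.py -20 -6|tail -1
```

```text
clock: 8.25
tcp_pos: [0.573, -0.0239, 0.1317]
orientation: [-1.782, -1.844, -0.648]
contact_force: [-0.9, -1.4, -0.2]
grip_width: 0.0002
gripper_force: 0.0
[ 0.5732 -0.0236  0.1313] [-0.      0.0002  0.0005] [-0.0006  0.0003  0.0005]
```

```bash
python3 drive.py '[[0,-0.01,0,0,0,0],[0,-0.02,0,0,0,0],[0,-0.03,0,0,0,0],[0,-0.04,0,0,0,0],[0,-0.0467,0,0,0,0]]'
python3 drive.py '[[0,0,0,0,0,0],[0,0,0,0,0,0],[0,0,0,0,0,0]]'
python3 go.py 8 -6|tail -1
python3 - <<'E'
from look import *
cv2.imwrite("pics/w3.png",cv2.resize(im[150:330,150:350],None,fx=3,fy=3))
E
```

```text
clock: 8.75
tcp_pos: [0.5447, -0.025, 0.1319]
orientation: [-1.783, -1.843, -0.649]
contact_force: [0.9, 0.7, -1.2]
grip_width: -0.0004
gripper_force: 0.8
clock: 9.05
tcp_pos: [0.5451, -0.0248, 0.1318]
orientation: [-1.782, -1.844, -0.648]
contact_force: [-0.5, -0.7, -0.2]
grip_width: 0.0005
gripper_force: 0.0
[ 0.5452 -0.0245  0.1313] [-0.0001  0.      0.0005] [-0.0006  0.0003  0.0008]
[0.5492 0.0937 1.6041] [[-1.0, 0.0], [-0.1, 0.6], [-1.1, 1.2], [-0.5, 0.4], [0.3, 0.4], [-1.3, -0.3], [0.3, 1.4], [0.9, 0.8], [-0.8, 0.8], [-0.9, 1.2], [-1.5, -0.2], [1.3, 1.1], [-1.6, 0.2], [-0.4, 0.8]]
0.03043216431131146
```

View pics/w3.png

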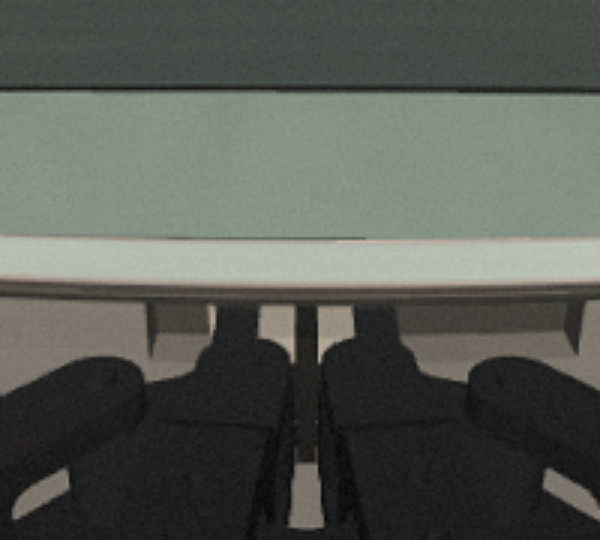

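The nub is mostly hidden behind the left finger. Its edge shows at crop u≈210, with the slot's left end at 148, which puts q at about 14 mm, so the fingertip is narrower than I assumed. I'll push on in small steps.

Converted, -0.008 m / 0.6 = -0.0133, -0.006 m / 0.6 = -0.01.

```bash
python3 drive.py '[[0,-0.0033,0,0,0,0],[0,-0.0067,0,0,0,0],[0,-0.01,0,0,0,0],[0,-0.0133,0,0,0,0],[0,-0.0133,0,0,0,0]]'
python3 drive.py '[[0,-0.0017,0,0,0,0],[0,-0.0033,0,0,0,0],[0,-0.0033,0,0,0,0]]'
python3 - <<'E'
from look import *
cv2.imwrite("pics/w4.png",cv2.resize(im[200:290,170:290],None,fx=5,fy=5))
E
```

```text
clock: 9.6
tcp_pos: [0.5367, -0.0251, 0.1318]
orientation: [-1.782, -1.843, -0.648]
contact_force: [-0.0, 0.1, -0.2]
grip_width: 0.0002
gripper_force: 0.1
clock: 9.9
tcp_pos: [0.535, -0.0252, 0.1318]
orientation: [-1.782, -1.843, -0.648]
contact_force: [1.3, 0.8, -0.0]
grip_width: -0.0001
gripper_force: 0.5
[0.5492 0.0937 1.6041] [[-1.0, 0.0], [-0.1, 0.6], [-1.1, 1.2], [-0.5, 0.4], [0.3, 0.4], [-1.3, -0.3], [0.3, 1.4], [0.9, 0.8], [-0.8, 0.8], [-0.9, 1.2], [-1.5, -0.2], [1.3, 1.1], [-1.6, 0.2], [-0.4, 0.8]]
0.03706775559295106
```

View pics/w4.png

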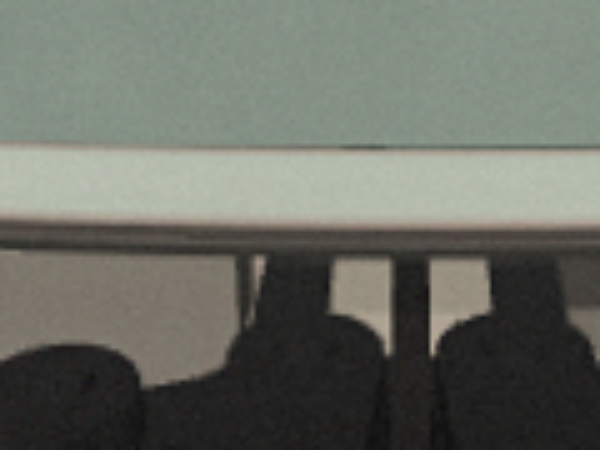

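The nub's bright edge is at crop u≈255 and the slot end at ≈236, so the gap is about 2 mm against 1 mm when locked. I'll push gently until it hits the stop.

The rows are not in the units I measure in: shifts go in shares of 0.6 m and turns go in shares of 4 rad. I convert before sending: -0.002 m / 0.6 = -0.0033, -0.001 m / 0.6 = -0.0017.

```bash
python3 drive.py '[[0,-0.0017,0,0,0,0],[0,-0.0033,0,0,0,0],[0,-0.0033,0,0,0,0],[0,-0.0033,0,0,0,0]]'
python3 drive.py '[[0,-0.0017,0,0,0,0],[0,-0.0017,0,0,0,0],[0,-0.0017,0,0,0,0]]'
```

```text
clock: 10.35
tcp_pos: [0.5339, -0.0252, 0.1319]
orientation: [-1.783, -1.844, -0.65]
contact_force: [4.9, 1.5, -2.6]
grip_width: 0.0002
gripper_force: 2.5
clock: 10.65
tcp_pos: [0.5337, -0.0252, 0.1319]
orientation: [-1.784, -1.845, -0.651]
contact_force: [6.6, 2.8, -3.5]
grip_width: 0.0003
gripper_force: 3.7
```

The position has stalled with the force rising, so the nub is at its stop. I'll back off, withdraw along the tool axis, and check.

Converted, -0.03 m / 0.6 = -0.05, -0.01 m / 0.6 = -0.0167.

```bash
python3 drive.py '[[0,0.0067,0,0,0,0],[0,0.0133,0,0,0,0],[0,0.0133,0,0,0,0],[0,0.0133,-0.0167,0,0,0],[0,0.0133,-0.05,0,0,0]]'
python3 drive.py '[[0,0,-0.0333,0,0,0],[0,0,-0.0583,0,0,0],[0,0,-0.0583,0,0,0],[0,0,-0.0583,0,0,0]]'
python3 - <<'E'
from look import *
cv2.imwrite("pics/w5.png",cv2.resize(im[170:290,100:300],None,fx=4,fy=4))
t,_=r.grab_frame("top");a=cv2.imread("pics/top0.png");D=cv2.absdiff(a,t).max(2)
for n,(u,v) in dict(post=(230,241),tin=(391,241),bracket=(124,172),puller=(132,247),rack=(390,165)).items():
    print(n,(D[v-22:v+22,u-22:u+22]>50).sum())
E
```

```text
clock: 11.15
tcp_pos: [0.5397, -0.0438, 0.1545]
orientation: [-1.78, -1.842, -0.646]
contact_force: [0.4, -0.4, 1.2]
grip_width: -0.0
gripper_force: 0.0
clock: 11.55
tcp_pos: [0.5414, -0.0667, 0.1816]
orientation: [-1.782, -1.843, -0.649]
contact_force: [0.2, 1.5, 0.3]
grip_width: 0.0003
gripper_force: 0.0
[0.5492 0.0937 1.6041] [[-1.0, 0.0], [-0.1, 0.6], [-1.1, 1.2], [-0.5, 0.4], [0.3, 0.4], [-1.3, -0.3], [0.3, 1.4], [0.9, 0.8], [-0.8, 0.8], [-0.9, 1.2], [-1.5, -0.2], [1.3, 1.1], [-1.6, 0.2], [-0.4, 0.8]]
0.41180416838215717
post 87
tin 0
bracket 0
puller 0
rack 325
```

View pics/w5.png

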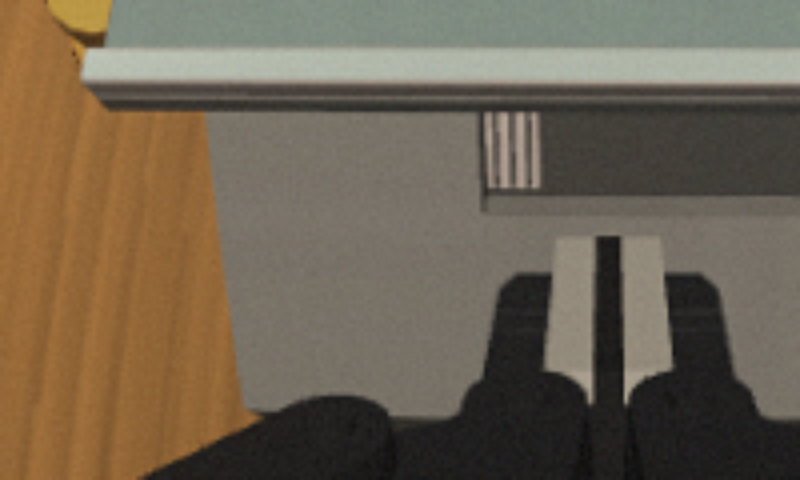

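The nub is at the slot's left end (crop 485–540) and the lid is shut. I'll quickly check the rack and post against the earlier images.

Run:
```python
from h import *;import cv2
for n in("scene","top"):
    a=cv2.imread(f"pics/{n}0.png");b,_=r.grab_frame(n);D=cv2.absdiff(a,b).max(2)>50
    for nm,(x0,x1,y0,y1) in (dict(rack=(80,155,155,220)) if n=="scene" else dict(rack=(365,415,130,200),post=(218,243,230,253))).items():
        print(n,nm,D[y0:y1,x0:x1].sum())
    if n=="top":cv2.imwrite("pics/f.png",b[110:270,160:440].repeat(2,0).repeat(2,1))
```

```text
scene rack 0
top rack 563
top post 0
```

View pics/f.png

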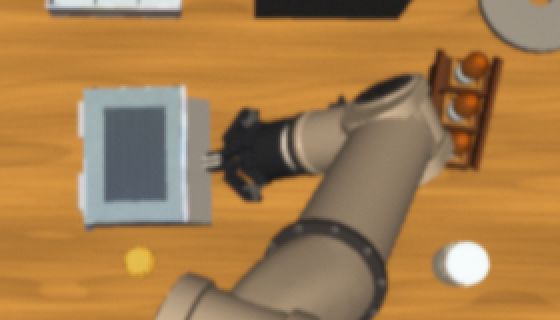

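The rack is only hidden behind the forearm in the top view, and it is unchanged in the scene view. Nothing else has moved, so I'm handing in.

```bash
python3 -c "
from bench import r
print(r.hand_in())"
```

```text
the job is handed in; nothing more can be done
None
```

The lid fell shut on the second push, the switch is at its left stop, no bystander moved that I could see, and the job is handed in; the judging result was not reported back.

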